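# Aim the desk camera at the pinned beetle and hold its mast extended

## Robot

A 7-joint arm with a two-finger parallel gripper is mounted at the origin on a cart in front of the work surface, level with it; the furniture and walls round the work are solid. World frame = base frame: x ahead of the robot, y to its left, z up, the work surface at z = 0. Lengths are in m, angles in rad, forces in N, time in s.
With the tool pointing down it reaches from about 0.425 to 1.025 m from the base axis. Payload 3.6 kg.
Tool frame: the origin (TCP) lies at the very end of the fingers, on their centre line; the grasp point (between the pads) lies 19 mm behind it; z points along the fingers, y is the line along which they close (so a half turn about z gives the same grasp; the last joint's range is limited). The gripper opens to 85 mm and grips with 20 to 120 N. Pads are 22 mm wide; open, the fingers measure 114 mm over their backs; the gripper's body (76 mm by 85 mm) begins 54 mm behind the grasp point. The pads swing forward as they close: fully open they stand 13 mm farther back than shut.
Start: joints at [1.141, 0.591, 0.048, 1.609, -0.033, 0.943, -0.034], TCP at [0.239, -0.685, 0.231] pointing down, gripper open.
Joint ranges: [-2.69, 2.69], [-0.47, 2.24], [-1.27, 1.36], [0.19, 2.51], [-1.53, 4.68], [0.08, 2.07], [-3.09, 3.09]. Speed limits (rad/s): [2.57, 2.57, 3.14, 3.14, 3.14, 3.14, 3.14].

## Interface

Orientations are given as a 3x3 rotation matrix whose columns are the frame's x, y, z axes.
In Python, from bench import manip, cams gives the robot as it stands.
- The arm moves only by the tool step_arm, never from a script. Its argument "series" is a list that holds one entry, the list of rows, each a list of 7 numbers: the opening, from 0 (shut) to 1 (fully open), then the shift along the tool's x, y, z as a fraction of full scale, then the turn, a rotation vector about the tool's x, y, z as a fraction of full scale. A call has 1 to 5 rows; each row shifts and turns the commanded pose from where the row before left it, along the tool's axes as they then stand; what a row does not reach is not made up. Full scale, the value 1, is 400 mm for a shift and 0.1 rad for a turn. A row lasts 1/12 s, in which the tool goes at most 41.7 mm and 7.16 degrees, less where a joint would pass 70% of its speed; a pose out of reach is approached as far as the arm can. A call with a number of a shift or a turn outside -1 to 1 is refused whole. A call with a gripper value outside its range is refused whole. The fingers move at their own pace and stop on an object; the grip force is fixed at half the most. Time passes only in rows, so rows that do not move let the fingers close. It gives the time, the measured TCP pose, the force, the opening and the grip force at its end, in the units of the state.
- manip.get_obs(): the state, without advancing time (a new reading comes with each control period).
- cams.read_camera(name): name is "scene" or "top" or "wrist"; returns the picture (480x640x3 uint8, red, green, blue); there is no depth.
- cams.get_calibration(name): a dict with "K" (3x3 intrinsics, pixels), "k1" (the pictures are not rectified: a ray, as slopes to the right and down, at radius r is drawn at 1 + k1 r^2 times it, then the intrinsics apply), "eye" and "attitude" of the camera in the world. Camera axes: x right, y down, z forward; pixel columns grow to the right and rows downward; lengths in m; the calibration is good to about 2 mm. A picture is of the moment at which its call begins: read the wrist's pose just before it. get_calibration takes no time and is no camera call; for the wrist camera it gives the pose at the moment of the call.
- manip.sign_off(): hands the job in; it is judged then, once.
The state is a dict: "clock": time; "joint_pos": joint angles; "joint_velocities": joint speeds; "tau": joint torques, N m; "ee_pos": TCP position; "orientation": TCP orientation; "ft_force": force on the tool from outside, world axes, zero at the start; "ft_torque": the same for the moment, N m; "gripper_width": finger opening in m; "grip_force": force on a finger pad.
Only numpy, scipy, OpenCV 4.12 (cv2) and the standard library are available. Lean on these libraries where they do the work, as an engineer would, in place of code of your own. Each camera call takes 0.05 s, during which the arm holds its last target. There are 200 camera calls.

## Task

First, with the mast of the desk camera stand still fully down, turn its camera head so that the lens points at the pinned beetle on the foam block and let it rest there for a moment. Then press the telescope button in the side of the head and pull the mast up past the first stop to the second stop, the end of its travel. The mast does not lock up there, so finish while still holding the head steady at full height with the lens on the beetle; leave everything else on the desk where it stands.

Things in the scene. Friction and masses are not known exactly. Their poses are not given: they have to be found in the camera images.
- camera_stand: Fixed foot of the camera stand: dark round disc 100 mm across, 12 mm high. Origin: centre of its underside on the desk; the vertical swivel axis of post, mast and head passes through it. Its x axis is the swivel's zero direction.
- head_grip (a point): Centre of the camera head's grip block: grey plastic, 40 (x) x 32 (y) x 44 (z) mm, on the swivel axis, this point 154 mm above the desk when the mast is down, nothing above the block. x axis: the way the lens points, seen from above; y: towards the telescope button; z up. 5 mm under the lowered block ends the round post, 29 mm across.
- button_face (a point): Centre of the telescope button's outer face: a pale ribbed plate 24 (x) x 22 (z) mm on the block's +y side, 22 mm from the head_grip point, standing 6 mm out of the block, 1 mm when fully in. The block's other (-y) side is plain, so a grip across y from above squeezes the button in: 38 mm wide before, 33 mm when pressed.
- lens_tip (a point): Front of the lens barrel: a black barrel 26 to 29 mm across that slopes 45 degrees down out of the block's +x side; this point is 37 mm in front of the head_grip point and 31 mm below it.
- stand_swivel (a joint): Turn of post, mast and head about the vertical axis of the foot, rad, positive counterclockwise seen from above; 0 when the lens points along the foot's x axis; range -1.6 to 1.6. It turns with light friction (0.05 N m) and stays where left. It may be turned with the button pressed or not.
- stand_mast (a joint): Height of the mast, m: 0 fully down, 0.055 first stop, 0.112 second stop (hard end of travel). A catch locks it at 0 and at the first stop unless the button is pressed; keep the button pressed to pass the first stop. There is no catch at the second stop: let go, the mast (about 0.3 kg) sinks back.
- stand_button (a joint): Telescope button, m: 0 out, 0.005 fully in; the catch is free from about 0.004. Spring: 3 N at rest, 7 N fully in.
- beetle_block: Target: white foam block about 32 x 30 mm with a beetle on a pin above it, 52 mm high overall; loose, stands 0.17 to 0.20 m from the swivel axis. Origin: centre of its underside.
- dish: Bystander: round clear flat dish with beetles, 84 mm across, 10 mm high, standing to the other side of the lens. Origin: centre of its underside.
- cards: Bystander: bundle of data label cards, 40 x 57 x 10 mm.
- packet: Bystander: flat paper packet of pins, 40 x 62 x 11 mm.
- forceps: Bystander: fine steel forceps, 120 mm long, lying flat.
- dropper: Bystander: amber bottle with black dropper cap, 33 mm across, 100 mm high, standing upright.

How it is judged:
On the way, in this order (a step that is already met when the one before it is completed fails the run):
1. with the mast fully down, the lens points at the beetle block and rests there (value of joint stand_mast below 0.008 m and y of beetle_block in the frame of head_grip between -0.016 and 0.016 m and x of beetle_block in the frame of head_grip above 0.1 m and velocity of joint stand_swivel between -0.1 and 0.1 rad/s), for 0.3 s.
2. the mast is pulled up to the second stop, held by the fingers (value of joint stand_mast above 0.102 m and contact force between the fingers and camera_stand above 2 N), for 0.3 s.
At the end, for the whole second after the job is handed in: The mast is within 10 mm of the second stop and still, carried by the fingers alone (more than 2 N on the head; there is no catch up there), and the lens line, seen from above, passes within 16 mm of the centre of the foam block (all of step 2 and velocity of joint stand_mast between -0.01 and 0.01 m/s and y of beetle_block in the frame of head_grip between -0.016 and 0.016 m and x of beetle_block in the frame of head_grip above 0.1 m and angle between beetle_block's own z axis and vertical below 0.2 rad); the arm keeps its last pose, push and grip.
It fails at once if the beetle block or a bystander is pushed more than 20 mm or the bottle is tipped (distance of any of beetle_block, dish, cards, packet, forceps, dropper from where it was at the start of the episode above 0.02 m or angle between dropper's own z axis and vertical above 0.4 rad).
It also fails if it takes over 35 s, if anything falls off the work surface, if the arm or the gripper's body presses on something with over 40 N, if the wrist force passes 120 N, or if a joint passes its speed limit or range.

## Working session

There is one attempt and no reset: what is moved stays moved. The work goes in short steps, Python scripts to look and compute and a tool call to move; the robot and the scene stay as the last step left them, time stands still between calls to the robot, and variables do not carry over. Pictures are saved under pics/ and viewed, at most 10 in all, crops included, and the job is handed in when it is done.

Besides the shell and the picture viewer there is one more tool, called by a JSON object that holds its "name" and its "arguments". step_arm: Moves the arm, as the interface text tells. Its arguments: {"type":"object","properties":{"series":{"type":"array"}},"required":["series"]}

```bash
mkdir -p pics; ls; python3 - <<'E'
from bench import manip,cams
import cv2,numpy as np
np.set_printoptions(precision=4,suppress=True)
for n in ["scene","top"]:
    c=cams.get_calibration(n); print(n,c)
    cv2.imwrite(f"pics/{n}0.png",cams.read_camera(n)[:,:,::-1])
o=manip.get_obs(); print(o)
E
```

```text
pics
scene {'K': array([[469.6161,   0.    , 319.8221],
       [  0.    , 469.6161, 239.7621],
       [  0.    ,   0.    ,   1.    ]]), 'k1': -0.07514863136497368, 'eye': array([-0.2016,  0.7644,  0.672 ]), 'attitude': array([[-0.6981, -0.3284,  0.6362],
       [-0.7159,  0.335 , -0.6126],
       [-0.0119, -0.8831, -0.469 ]])}
top {'K': array([[520.2202,   0.    , 315.838 ],
       [  0.    , 520.2202, 239.2339],
       [  0.    ,   0.    ,   1.    ]]), 'k1': 0.02251971983416225, 'eye': array([0.4276, 0.0201, 1.4482]), 'attitude': array([[ 0.0263, -0.9972,  0.0697],
       [-0.9996, -0.0259,  0.0073],
       [-0.0055, -0.0698, -0.9975]])}
{'clock': 0.1, 'joint_pos': array([ 1.1415,  0.592 ,  0.0483,  1.6097, -0.0333,  0.9427, -0.0337]), 'joint_velocities': array([-0.0003, -0.0007, -0.0021, -0.0048,  0.0008,  0.0003, -0.0013]), 'tau': array([  0.0047, -54.9998,   1.5532, -19.8824,   0.0096,   0.0038,
        -0.    ]), 'ee_pos': array([ 0.2387, -0.6838,  0.2302]), 'orientation': array([[ 0.9441,  0.3296, -0.0008],
       [ 0.3296, -0.9441,  0.0019],
       [-0.0001, -0.002 , -1.    ]]), 'ft_force': array([0.7749, 0.076 , 0.7244]), 'ft_torque': array([-0.0025,  0.0712,  0.0403]), 'grip_force': 0.0, 'gripper_width': 0.08539837009613582}
```

View pics/top0.png

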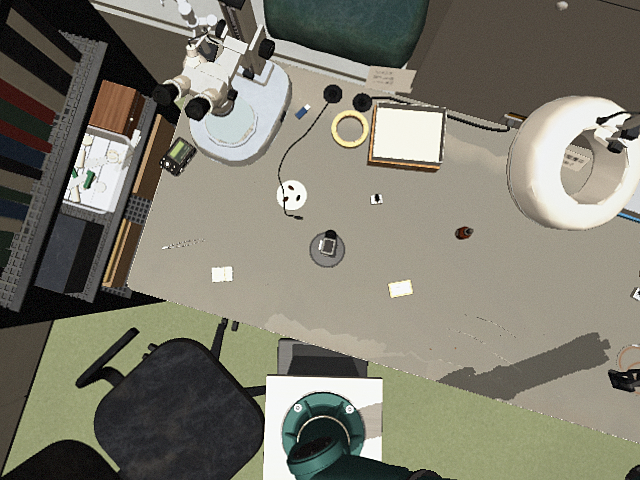

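View pics/scene0.png

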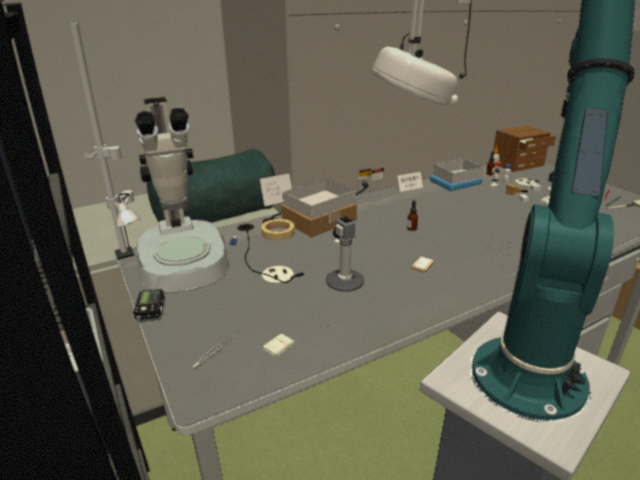

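The top view shows the stand's foot at about (327,249), with the lens pointing up the picture (330,234). The white foam block is at (376,199), the dish at (291,194) and the bottle at (464,232). The scene view shows the head at (344,229) and the foot at (345,280).

```bash
cat > h.py <<'E'
from bench import manip,cams
import cv2,numpy as np
np.set_printoptions(precision=4,suppress=True)
def ray(n,uv,c=None):
    c=c or cams.get_calibration(n); K=c["K"]
    q=(np.array(uv,float)-K[:2,2])/[K[0,0],K[1,1]]
    p=q.copy()
    for _ in range(20): p=q/(1+c["k1"]*(p@p))
    return c["eye"],c["attitude"]@np.r_[p,1]
def onz(n,uv,z,c=None):
    e,d=ray(n,uv,c); return e+d*(z-e[2])/d[2]
def proj(n,P,c=None):
    c=c or cams.get_calibration(n)
    p=c["attitude"].T@(np.array(P)-c["eye"]); p=p[:2]/p[2]
    p=p*(1+c["k1"]*(p@p)); return p*[c["K"][0,0],c["K"][1,1]]+c["K"][:2,2]
E
python3 - <<'E'
from h import *
a=cv2.imread("pics/top0.png")
A=cv2.resize(a[180:280,270:405],None,fx=5.9,fy=5.9,interpolation=cv2.INTER_CUBIC)
cv2.imwrite("pics/topc.png",A)
b=cv2.imread("pics/scene0.png")
cv2.imwrite("pics/scenec.png",cv2.resize(b[205:300,280:400],None,fx=6,fy=6,interpolation=cv2.INTER_CUBIC))
for n,uv,z in [("foot",(327,249.5),.012),("block",(376,199),.03),("dish",(291,194),.01),("bottle",(464,232),.09),("card",(400,289),.01)]:
    print(n,onz("top",uv,z))
E
```

```text
foot [ 0.5003 -0.001   0.012 ]
block [ 0.6416 -0.1317  0.03  ]
dish [0.6527 0.1032 0.01  ]
bottle [ 0.5514 -0.3562  0.09  ]
card [ 0.397  -0.2042  0.01  ]
```

View pics/topc.png

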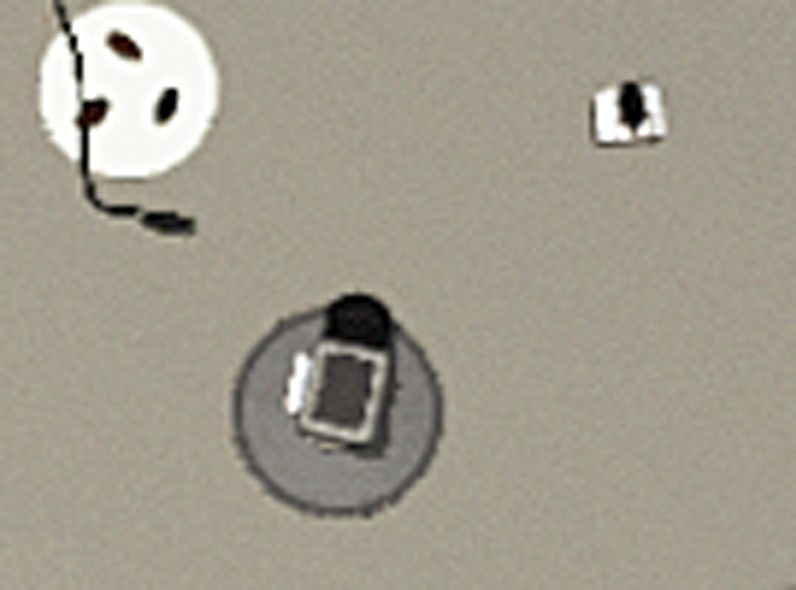

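View pics/scenec.png

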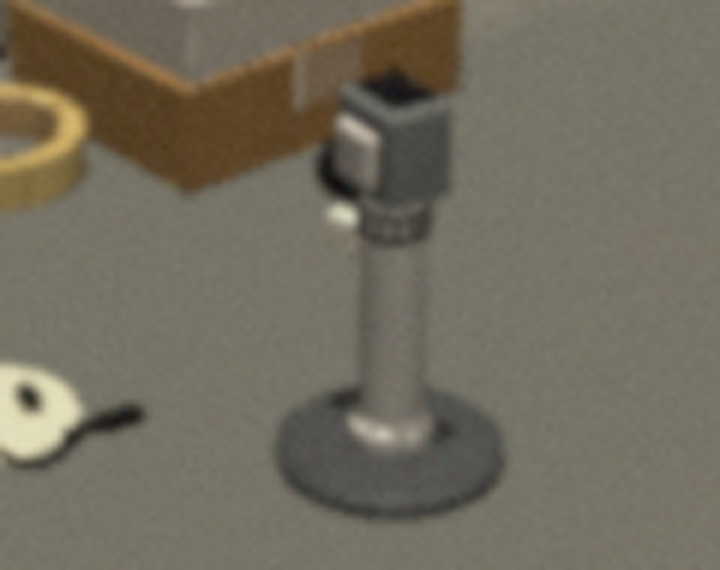

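The top crop shows the foot disc centred at crop (338,411). The grip block's top corners are at (322,340), (390,348), (372,445) and (298,430), with the pale button on its left (+y) side and the lens above. The foam block is centred at about (628,114). In the scene crop the button faces the robot's left.

```bash
python3 - <<'E'
from h import *
f=lambda p:(np.array(p,float)+.5)/5.9-.5+[270,180]
foot=onz("top",f((338,411)),.012)
cs=[onz("top",f(p),.176) for p in [(322,340),(390,348),(372,445),(298,430)]]
head=np.mean(cs,0); d=(cs[0]-cs[3])+(cs[1]-cs[2]); print("foot",foot,"head",head,"yaw",np.arctan2(d[1],d[0]),"sizes",np.linalg.norm(d)/2,np.linalg.norm(cs[0]-cs[1]))
a=cv2.imread("pics/top0.png"); hs=a[185:212,365:390].astype(int)
m=((hs.min(2)>205)).astype(np.uint8)
m=cv2.morphologyEx(m,cv2.MORPH_CLOSE,np.ones((5,5)))
M=cv2.moments(m,True); uv=(M["m10"]/M["m00"]+365,M["m01"]/M["m00"]+185)
for z in (.01,.03): 
    b=onz("top",uv,z); v=b-foot; print("blk",uv,M["m00"],b,"bearing",np.arctan2(v[1],v[0]),np.hypot(v[0],v[1]))
b=cv2.imread("pics/scene0.png")
print("scene proj of block z0,.052",proj("scene",[b*0+0 for b in[]] or [.6416,-.1317,0]),proj("scene",[.6416,-.1317,.05]),"head",proj("scene",[*head[:2],.176]),"foot",proj("scene",[*foot[:2],.012]))
E
```

```text
foot [ 0.501  -0.0006  0.012 ] head [ 0.5011 -0.0012  0.176 ] yaw -0.1958717910279139 sizes 0.03984646066648801 0.028441133117297776
blk (375.91525423728814, 199.54237288135593) 59.0 [ 0.6431 -0.1336  0.01  ] bearing -0.7523147104512894 0.19465209415291848
blk (375.91525423728814, 199.54237288135593) 59.0 [ 0.6401 -0.1315  0.03  ] bearing -0.7548660002804155 0.19100428624457874
scene proj of block z0,.052 [340.2262 245.2485] [340.3695 230.2866] head [345.7205 219.6561] foot [344.7343 276.4808]
```

{"name": "step_arm", "arguments": {"series": [[[1, 0.059, -0.07, 0, 0, 0, 0], [1, 0.059, -0.07, 0, 0, 0, 0], [1, 0.059, -0.07, 0, 0, 0, 0], [1, 0.059, -0.07, 0, 0, 0, 0], [1, 0.059, -0.07, 0, 0, 0, 0]]]}}

```text
clock: 0.52
ee_pos: [0.3043, -0.5114, 0.2308]
orientation: [[0.944, 0.329, -0.0], [0.329, -0.944, 0.001], [-0.0, -0.001, -1.0]]
ft_force: [1.1, -0.4, 0.4]
gripper_width: 0.0857
grip_force: 0.0
```

{"name": "step_arm", "arguments": {"series": [[[1, 0.059, -0.07, 0, 0, 0, 0], [1, 0.059, -0.07, 0, 0, 0, 0], [1, 0.059, -0.07, 0, 0, 0, 0], [1, 0.059, -0.07, 0, 0, 0, 0], [1, 0.059, -0.07, 0, 0, 0, 0]]]}}

```text
clock: 0.93
ee_pos: [0.3695, -0.3405, 0.2311]
orientation: [[0.944, 0.329, -0.0], [0.329, -0.944, 0.0], [-0.0, -0.0, -1.0]]
ft_force: [0.7, -0.1, 0.5]
gripper_width: 0.0855
grip_force: 0.0
```

{"name": "step_arm", "arguments": {"series": [[[1, 0.059, -0.07, 0, 0, 0, 0], [1, 0.059, -0.07, 0, 0, 0, 0], [1, 0.059, -0.07, 0, 0, 0, 0], [1, 0.059, -0.07, 0, 0, 0, 0], [1, 0, 0, 0, 0, 0, 0]]]}}

```text
clock: 1.35
ee_pos: [0.4244, -0.1978, 0.2312]
orientation: [[0.94, 0.341, 0.001], [0.341, -0.94, 0.004], [0.002, -0.003, -1.0]]
ft_force: [-0.3, -0.2, 0.0]
gripper_width: 0.0852
grip_force: 0.0
```

{"name": "step_arm", "arguments": {"series": [[[1, 0, 0, 0, 0, 0, 1], [1, 0, 0, 0, 0, 0, 1], [1, 0, 0, 0, 0, 0, 1], [1, 0, 0, 0, 0, 0, 1], [1, 0, 0, 0, 0, 0, 1]]]}}

```text
clock: 1.77
ee_pos: [0.4213, -0.2056, 0.2311]
orientation: [[0.986, -0.168, -0.001], [-0.168, -0.986, 0.0], [-0.001, -0.0, -1.0]]
ft_force: [0.1, 0.0, 0.4]
gripper_width: 0.0852
grip_force: 0.0
```

{"name": "step_arm", "arguments": {"series": [[[1, 0, 0, 0, 0, 0, 0.3], [1, 0, 0, 0, 0, 0, 0], [1, 0, 0, 0, 0, 0, 0]]]}}

```text
clock: 2.02
ee_pos: [0.4214, -0.2055, 0.2311]
orientation: [[0.981, -0.192, -0.001], [-0.192, -0.981, 0.0], [-0.001, 0.0, -1.0]]
ft_force: [0.3, -0.1, -0.3]
gripper_width: 0.0852
grip_force: 0.0
```

{"name": "step_arm", "arguments": {"series": [[[1, 0.0162, -0.09, 0, 0, 0, 0], [1, 0.0162, -0.09, 0, 0, 0, 0], [1, 0.0162, -0.09, 0, 0, 0, 0], [1, 0.0162, -0.09, 0, 0, 0, 0], [1, 0.0162, -0.09, 0, 0, 0, 0]]]}}

```text
clock: 2.43
ee_pos: [0.4885, -0.0338, 0.2313]
orientation: [[0.981, -0.193, 0.0], [-0.193, -0.981, 0.0], [0.0, -0.0, -1.0]]
ft_force: [-0.0, -0.7, 0.9]
gripper_width: 0.0855
grip_force: 0.0
```

{"name": "step_arm", "arguments": {"series": [[[1, 0.0162, -0.09, 0, 0, 0, 0], [1, 0, 0, 0, 0, 0, 0], [1, 0, 0, 0, 0, 0, 0]]]}}

```text
clock: 2.68
ee_pos: [0.5022, 0.0015, 0.2312]
orientation: [[0.982, -0.187, 0.0], [-0.187, -0.982, 0.001], [0.0, -0.001, -1.0]]
ft_force: [-0.2, -0.4, 0.1]
gripper_width: 0.0854
grip_force: 0.0
```

```bash
python3 - <<'E'
from h import *
import pickle
o=manip.get_obs();c=cams.get_calibration("wrist");a=cams.read_camera("wrist")
cv2.imwrite("pics/w1.png",a[:,:,::-1]);pickle.dump(c,open("w1.pkl","wb"))
print(o["ee_pos"],c["eye"],c["attitude"],proj("wrist",[.501,-.001,.176],c),proj("wrist",[.64,-.1315,.03],c))
E
```

```text
[0.5022 0.0015 0.2312] [ 0.57   -0.012   0.3737] [[-0.1864 -0.9452 -0.2682]
 [-0.9825  0.1794  0.0503]
 [ 0.0005  0.2729 -0.9621]] [330.6723 262.3685] [459.7766   5.6945]
```

View pics/w1.png

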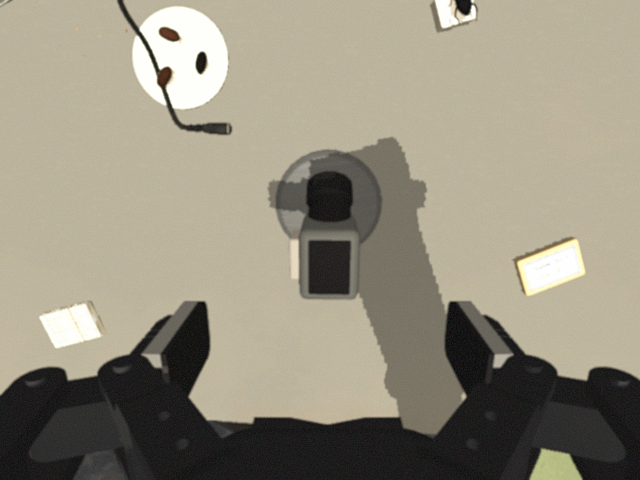

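The wrist view shows the grip block centred at about (329,266) against a predicted (331,262), with its edges parallel to the picture. The button is on the left side and the fingers stand clear on both sides. So position and yaw are right, and I'll descend.

{"name": "step_arm", "arguments": {"series": [[[1, -0.003, 0.006, 0.04, 0, 0, 0], [1, 0, 0, 0.05, 0, 0, 0], [1, 0, 0, 0.06, 0, 0, 0], [1, 0, 0, 0.06, 0, 0, 0], [1, 0, 0, 0.04, 0, 0, 0]]]}}

```text
clock: 3.15
ee_pos: [0.4981, -0.0058, 0.1296]
orientation: [[0.981, -0.196, -0.003], [-0.196, -0.981, -0.001], [-0.002, 0.002, -1.0]]
ft_force: [0.3, -0.2, 0.1]
gripper_width: 0.0852
grip_force: 0.0
```

{"name": "step_arm", "arguments": {"series": [[[1, 0, 0, 0, 0, 0, 0], [0.4, 0, 0, 0, 0, 0, 0], [0, 0, 0, 0, 0, 0, 0], [0, 0, 0, 0, 0, 0, 0], [0, 0, 0, 0, 0, 0, 0]]]}}

```text
clock: 3.57
ee_pos: [0.5016, -0.0018, 0.1329]
orientation: [[0.981, -0.193, 0.004], [-0.193, -0.981, 0.002], [0.004, -0.003, -1.0]]
ft_force: [0.5, 7.6, 4.4]
gripper_width: 0.0384
grip_force: 3.6
```

{"name": "step_arm", "arguments": {"series": [[[0, 0, 0, 0, 0, 0, 0], [0, 0, 0, 0, 0, 0, 0], [0, 0, 0, 0, 0, 0, 0], [0, 0, 0, 0, 0, 0, 0], [0, 0, 0, 0, 0, 0, 0]]]}}

```text
clock: 3.98
ee_pos: [0.5023, 0.0007, 0.1335]
orientation: [[0.982, -0.191, 0.006], [-0.191, -0.982, 0.004], [0.005, -0.005, -1.0]]
ft_force: [-0.2, 7.4, 8.3]
gripper_width: 0.0318
grip_force: 61.4
```

{"name": "step_arm", "arguments": {"series": [[[0, 0, 0, 0, 0, 0, 0.5], [0, 0, 0, 0, 0, 0, 0.8], [0, 0, 0, 0, 0, 0, 0.8], [0, 0, 0, 0, 0, 0, 0.8], [0, 0, 0, 0, 0, 0, 0.8]]]}}

```text
clock: 4.4
ee_pos: [0.5021, -0.0004, 0.1335]
orientation: [[0.844, -0.536, 0.005], [-0.536, -0.844, 0.003], [0.003, -0.005, -1.0]]
ft_force: [-1.6, 4.5, 9.5]
gripper_width: 0.0322
grip_force: 61.9
```

{"name": "step_arm", "arguments": {"series": [[[0, 0, 0, 0, 0, 0, 0.8], [0, 0, 0, 0, 0, 0, 0.8], [0, 0, 0, 0, 0, 0, 0.3], [0, 0, 0, 0, 0, 0, 0], [0, 0, 0, 0, 0, 0, 0]]]}}

```text
clock: 4.82
ee_pos: [0.5017, -0.001, 0.1335]
orientation: [[0.73, -0.684, 0.004], [-0.684, -0.73, 0.003], [0.001, -0.005, -1.0]]
ft_force: [-1.7, 4.4, 10.3]
gripper_width: 0.0318
grip_force: 62.3
```

```bash
python3 - <<'E'
from h import *
o=manip.get_obs();c=cams.get_calibration("wrist");a=cams.read_camera("wrist")
cv2.imwrite("pics/w2.png",a[:,:,::-1]);cv2.imwrite("pics/top2.png",cams.read_camera("top")[:,:,::-1])
R=o["orientation"];print(o["ee_pos"],"yaw",np.arctan2(R[1,0],R[0,0]),o["ft_force"],o["ft_torque"],o["gripper_width"],proj("wrist",[.641,-.132,.03],c))
m=(a.min(2)>200).astype(np.uint8); n,l,s,ce=cv2.connectedComponentsWithStats(m)
for i in range(1,n):
    if s[i,4]>150:
        b=onz("wrist",ce[i],.025,c);v=b-[.501,-.001,0]; print(ce[i],s[i],b,np.arctan2(v[1],v[0]))
E
```

```text
[ 0.5017 -0.001   0.1335] yaw -0.7527822429386926 [-1.7153  4.37   10.3436] [ 1.0054  0.0325 -0.0121] 0.03181800016751476 [ 327.4083 -107.9161]
[ 80.0867 165.7736] [  17  113  117  119 8214] [0.6421 0.0826 0.025 ] 0.534844850397793
[627.8082 156.255 ] [ 606  118   34   73 1298] [ 0.4087 -0.1767  0.025 ] -2.054601515818335
[ 51.6006 211.5664] [  19  181   73   55 1347] [0.6373 0.1209 0.025 ] 0.7297522580402955
```

View pics/w2.png

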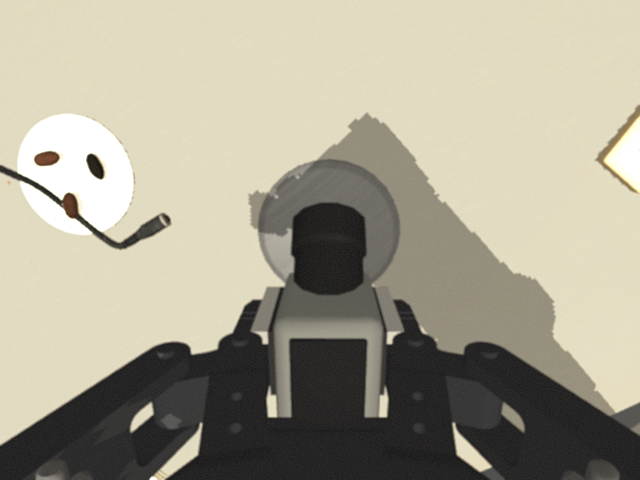

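The head sits squarely between the pads, with the lens straight up the picture at (328,240). Yaw is -0.753 against a bearing of -0.754, and the button is pressed (width 32 mm). I'll rest, then lift.

{"name": "step_arm", "arguments": {"series": [[[0, 0, 0, 0, 0, 0, 0], [0, 0, 0, 0, 0, 0, 0], [0, 0, 0, 0, 0, 0, 0], [0, 0, 0, 0, 0, 0, 0], [0, 0, 0, 0, 0, 0, 0]]]}}

```text
clock: 5.33
ee_pos: [0.5017, -0.0009, 0.1335]
orientation: [[0.73, -0.684, 0.004], [-0.684, -0.73, 0.003], [0.001, -0.005, -1.0]]
ft_force: [-1.8, 4.4, 9.6]
gripper_width: 0.0319
grip_force: 62.2
```

{"name": "step_arm", "arguments": {"series": [[[0, 0, 0, -0.01, 0, 0, 0], [0, 0, 0, -0.02, 0, 0, 0], [0, 0, 0, -0.02, 0, 0, 0], [0, 0, 0, -0.02, 0, 0, 0], [0, 0, 0, -0.02, 0, 0, 0]]]}}

```text
clock: 5.75
ee_pos: [0.5016, -0.001, 0.1682]
orientation: [[0.73, -0.684, 0.004], [-0.684, -0.73, 0.002], [0.002, -0.005, -1.0]]
ft_force: [2.9, 4.8, -4.7]
gripper_width: 0.0316
grip_force: 60.8
```

{"name": "step_arm", "arguments": {"series": [[[0, 0, 0, -0.02, 0, 0, 0], [0, 0, 0, -0.02, 0, 0, 0], [0, 0, 0, -0.02, 0, 0, 0], [0, 0, 0, -0.02, 0, 0, 0], [0, 0, 0, -0.02, 0, 0, 0]]]}}

```text
clock: 6.17
ee_pos: [0.5016, -0.0011, 0.2083]
orientation: [[0.73, -0.684, 0.005], [-0.684, -0.73, 0.002], [0.002, -0.005, -1.0]]
ft_force: [0.9, 4.4, -5.9]
gripper_width: 0.0322
grip_force: 60.6
```

{"name": "step_arm", "arguments": {"series": [[[0, 0, 0, -0.02, 0, 0, 0], [0, 0, 0, -0.02, 0, 0, 0], [0, 0, 0, -0.01, 0, 0, 0], [0, 0, 0, -0.01, 0, 0, 0], [0, 0, 0, 0, 0, 0, 0]]]}}

```text
clock: 6.58
ee_pos: [0.5016, -0.0011, 0.2327]
orientation: [[0.73, -0.684, 0.005], [-0.684, -0.73, 0.003], [0.002, -0.006, -1.0]]
ft_force: [2.4, 4.3, -3.4]
gripper_width: 0.0315
grip_force: 60.8
```

{"name": "step_arm", "arguments": {"series": [[[0, 0, 0, -0.01, 0, 0, 0], [0, 0, 0, -0.01, 0, 0, 0], [0, 0, 0, -0.007, 0, 0, 0], [0, 0, 0, 0, 0, 0, 0], [0, 0, 0, 0, 0, 0, 0]]]}}

```text
clock: 7.0
ee_pos: [0.5016, -0.0011, 0.243]
orientation: [[0.73, -0.684, 0.005], [-0.684, -0.73, 0.003], [0.002, -0.005, -1.0]]
ft_force: [2.5, 5.4, -3.9]
gripper_width: 0.0318
grip_force: 60.8
```

{"name": "step_arm", "arguments": {"series": [[[0, 0, 0, -0.004, 0, 0, 0], [0, 0, 0, -0.003, 0, 0, 0], [0, 0, 0, 0, 0, 0, 0], [0, 0, 0, 0, 0, 0, 0], [0, 0, 0, 0, 0, 0, 0]]]}}

```text
clock: 7.42
ee_pos: [0.5015, -0.0011, 0.2457]
orientation: [[0.73, -0.684, 0.005], [-0.684, -0.73, 0.003], [0.002, -0.005, -1.0]]
ft_force: [2.9, 4.8, -3.5]
gripper_width: 0.0318
grip_force: 60.7
```

```bash
python3 - <<'E'
from h import *
o=manip.get_obs();a=cams.read_camera("top")
R=o["orientation"];print(o["ee_pos"],"yaw",np.arctan2(R[1,0],R[0,0]),o["ft_force"],o["ft_torque"],o["gripper_width"],o["grip_force"])
b=cams.read_camera("scene")
A=cv2.resize(a[170:290,250:410,::-1],(480,360),interpolation=cv2.INTER_CUBIC);B=cv2.resize(b[150:290,250:450,::-1],(514,360),interpolation=cv2.INTER_CUBIC)
cv2.imwrite("pics/end.png",cv2.resize(np.hstack([A,B]),(800,290)))
E
```

```text
[ 0.5015 -0.0011  0.2457] yaw -0.7529472892658656 [ 2.8645  4.7533 -3.5017] [ 1.173  -1.0122  0.048 ] 0.031795309789086006 60.73936700820923
```

View pics/end.png

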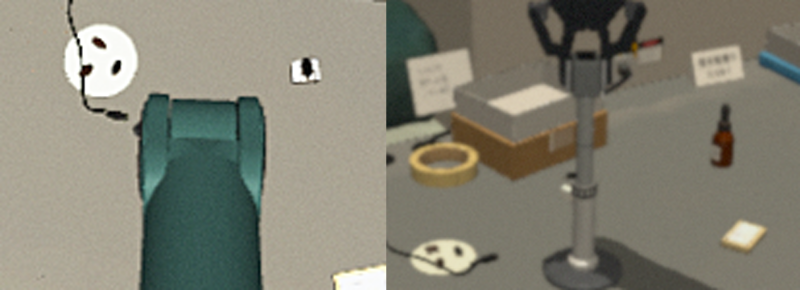

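The right half shows the mast fully extended with the head in the fingers at about (590,75). On the left, the foam block (305,70) and dish are where they were. I'll make one small upward nudge to feel for the stop.

{"name": "step_arm", "arguments": {"series": [[[0, 0, 0, -0.004, 0, 0, 0], [0, 0, 0, -0.002, 0, 0, 0], [0, 0, 0, 0, 0, 0, 0], [0, 0, 0, 0, 0, 0, 0], [0, 0, 0, 0, 0, 0, 0]]]}}

```text
clock: 7.93
ee_pos: [0.5012, -0.001, 0.2459]
orientation: [[0.729, -0.684, 0.004], [-0.684, -0.729, 0.002], [0.002, -0.005, -1.0]]
ft_force: [6.8, 4.7, -18.2]
gripper_width: 0.0317
grip_force: 62.5
```

The downward force jumped to 18 N, so the mast is against the second stop. I'll hold for a moment and hand in.

{"name": "step_arm", "arguments": {"series": [[[0, 0, 0, 0.002, 0, 0, 0], [0, 0, 0, 0, 0, 0, 0], [0, 0, 0, 0, 0, 0, 0], [0, 0, 0, 0, 0, 0, 0], [0, 0, 0, 0, 0, 0, 0]]]}}

```text
clock: 8.35
ee_pos: [0.5013, -0.001, 0.2459]
orientation: [[0.729, -0.684, 0.004], [-0.684, -0.729, 0.002], [0.001, -0.005, -1.0]]
ft_force: [5.8, 5.2, -13.9]
gripper_width: 0.0317
grip_force: 62.9
```

```bash
python3 -c "
from bench import manip
o=manip.get_obs();print(o['ee_pos'],o['ft_force'],o['grip_force']);print(manip.sign_off())"
```

```text
[ 0.50129792 -0.00100691  0.24587412] [  5.76941324   5.1733252  -13.86183289] 62.86153972148895
the job is handed in; nothing more can be done
None
```

I turned the lens to the beetle with the mast down, then pulled the mast up to the second stop (112 mm), and handed in at about 8.4 s still holding the head there; no verdict came back.

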